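# Sort solid bars from capped tube by heft and lay them down

### The job

These three yellow bars look alike, but some are solid steel and some are hollow capped tube: heft each one, then put the solid ones in the steel tray with the two drop handles and the hollow ones in the grey plastic bin with the cut-down front. Set them down rather than drop them, and leave every bar lying flat on its long side on the floor of its tray or bin, not standing on end and not on top of another. Do not shift the other things on the table.

Things in the scene. Friction and masses are not known exactly. Their poses are not given: they have to be found in the camera images.
- bar_a_mid (a point): one of three look-alike square bars, 32 x 32 x 80 mm, yellow paint, bare steel ends, standing on end. This point is its centre, 40 mm above its foot; z along its length, x and y square to its sides. Either solid steel (0.59 to 0.70 kg) or hollow capped tube (0.22 to 0.29 kg); one or two of the three are solid. Pushed sideways near its top (1 to 2 N) it tips over and does not slide
- bar_b_mid (a point): one of three look-alike square bars, 32 x 32 x 80 mm, yellow paint, bare steel ends, standing on end. This point is its centre, 40 mm above its foot; z along its length, x and y square to its sides. Either solid steel (0.59 to 0.70 kg) or hollow capped tube (0.22 to 0.29 kg); one or two of the three are solid. Pushed sideways near its top (1 to 2 N) it tips over and does not slide
- bar_c_mid (a point): one of three look-alike square bars, 32 x 32 x 80 mm, yellow paint, bare steel ends, standing on end. This point is its centre, 40 mm above its foot; z along its length, x and y square to its sides. Either solid steel (0.59 to 0.70 kg) or hollow capped tube (0.22 to 0.29 kg); one or two of the three are solid. Pushed sideways near its top (1 to 2 N) it tips over and does not slide
- tray: shallow sheet-steel tray for the solid bars, fixed; inside 190 mm along its x and 130 mm along its y, wall 3 mm, floor 3 mm thick, rim 28 mm above the table all round, a drop handle on each short end that stands 28 mm out below the rim. Origin: centre of its underside, on the table; z up
- bin: grey plastic parts bin for the hollow bars, fixed; inside 190 mm along its x and 130 mm along its y, wall 4 mm, floor 3 mm thick. Its front (at -x, with a paper card) is 23 mm high, its back (at +x) 49 mm, its sides 27 mm in the front half and 48 mm in the back half. Origin: centre of its underside, on the table; z up. Tray and bin stand one on the robot's left and one on its right, either way round
- strip: flat steel offcut 110 x 28 x 6 mm lying between the bars; origin centre of its underside, x along it
- angle: angle-iron offcut 90 mm long, 26 x 26 mm, lying between the bars; origin centre of its flat leg's underside, x along it
- tape: tape measure, 66 x 60 x 35 mm, lying flat; origin centre of its underside
- hammer: hammer 300 mm long lying to the left; origin on its underside
- fork: yellow fork cut from a tube frame, about 260 x 130 mm, lying to the right, up to 40 mm high; origin on its underside
- square: try square with a 105 mm stock and a 150 mm blade, 14 mm thick, lying flat; origin under the middle of the stock
Mind the look-alikes: they are no part of the job. Leave any green or purple look-alike of the part that bears bar_a_mid alone.

How it is judged:
At the end, for the whole second after the job is handed in: every solid bar lies on a long side (within 0.13 rad of level) flat on the floor of the steel tray, every hollow bar likewise in the plastic bin, its centre inside the walls and 12 to 26 mm above the table; all bars are at rest and none is propped on another (((x of bar_a_mid in the frame of tray between -0.095 and 0.095 m and y of bar_a_mid in the frame of tray between -0.065 and 0.065 m and z of bar_a_mid in the frame of tray between 0.012 and 0.026 m and angle between bar_a_mid's own z axis and vertical between 1.44 and 1.7 rad and contact force between bar_a and tray above 4.2 N) or ((x of bar_a_mid in the frame of bin between -0.095 and 0.095 m and y of bar_a_mid in the frame of bin between -0.065 and 0.065 m and z of bar_a_mid in the frame of bin between 0.012 and 0.026 m and angle between bar_a_mid's own z axis and vertical between 1.44 and 1.7 rad and contact force between bar_a and bin below 4.2 N) and contact force between bar_a and bin above 1.2 N)) and linear speed of each of bar_a, bar_b, bar_c below 0.02 m/s and ((x of bar_b_mid in the frame of tray between -0.095 and 0.095 m and y of bar_b_mid in the frame of tray between -0.065 and 0.065 m and z of bar_b_mid in the frame of tray between 0.012 and 0.026 m and angle between bar_b_mid's own z axis and vertical between 1.44 and 1.7 rad and contact force between bar_b and tray above 4.2 N) or ((x of bar_b_mid in the frame of bin between -0.095 and 0.095 m and y of bar_b_mid in the frame of bin between -0.065 and 0.065 m and z of bar_b_mid in the frame of bin between 0.012 and 0.026 m and angle between bar_b_mid's own z axis and vertical between 1.44 and 1.7 rad and contact force between bar_b and bin below 4.2 N) and contact force between bar_b and bin above 1.2 N)) and ((x of bar_c_mid in the frame of tray between -0.095 and 0.095 m and y of bar_c_mid in the frame of tray between -0.065 and 0.065 m and z of bar_c_mid in the frame of tray between 0.012 and 0.026 m and angle between bar_c_mid's own z axis and vertical between 1.44 and 1.7 rad and contact force between bar_c and tray above 4.2 N) or ((x of bar_c_mid in the frame of bin between -0.095 and 0.095 m and y of bar_c_mid in the frame of bin between -0.065 and 0.065 m and z of bar_c_mid in the frame of bin between 0.012 and 0.026 m and angle between bar_c_mid's own z axis and vertical between 1.44 and 1.7 rad and contact force between bar_c and bin below 4.2 N) and contact force between bar_c and bin above 1.2 N))); the robot touches nothing.
It fails at once if a bar was dropped or thrown (moving faster than 1.0 m/s with no finger on it; a bar that merely topples over stays below that) ((linear speed of bar_a above 1 m/s and contact force between bar_a and the fingers below 0.05 N) or (linear speed of bar_b above 1 m/s and contact force between bar_b and the fingers below 0.05 N) or (linear speed of bar_c above 1 m/s and contact force between bar_c and the fingers below 0.05 N)).
It fails at once if another thing on the table was shifted by more than 20 mm (distance of any of strip, angle, tape, hammer, fork, square from where it was at the start of the episode above 0.02 m).
It also fails if it takes over 67 s, if anything falls off the work surface, if the arm or the gripper's body presses on something with over 40 N, if the wrist force passes 120 N, or if a joint passes its speed limit or range.

### The arm

A 6-joint arm with a two-finger parallel gripper is mounted at the origin on the work surface. World frame = base frame: x ahead of the robot, y to its left, z up, the work surface at z = 0. Lengths are in m, angles in rad, forces in N, time in s.
With the tool pointing down it reaches from about 0.325 to 0.775 m from the base axis. Payload 5.5 kg.
Tool frame: the origin (TCP) lies on the centre line of the jaws, within the pads' length; the fingertips stand 25 mm ahead of it and the grasp point (between the pads) lies 6 mm ahead of it; z points along the fingers, y is the direction in which the jaws open and shut (so a half turn about z gives the same grasp; the last joint's range is limited). The gripper opens to 88 mm and grips with 3 to 60 N. Pads are 20 mm wide; open, the fingers measure 115 mm over their backs; the gripper's body (75 mm by 178 mm) begins 61 mm behind the grasp point.
Start: joints at [-0.057, 0.091, 1.231, -0, 1.82, -0.057], TCP at [0.6, -0, 0.213] pointing down, gripper open.
Joint ranges: [-2.87, 2.87], [-0.86, 2.18], [0.17, 2.46], [-1.51, 4.65], [0.06, 2.69], [-2.65, 2.65]. Speed limits (rad/s): [2.57, 2.57, 3.01, 3.14, 3.14, 3.14].

### API

Orientations are given as [roll, pitch, yaw] about the fixed x, y, z axes, in that order (R = Rz(yaw) Ry(pitch) Rx(roll)).
In Python, from rig import manip gives the robot as it stands. The module is installed in compiled form; this text tells all that it offers.
- The arm moves only by the tool apply_moves, never from a script. Its argument "steps" is a list of rows, each a list of 2 entries, a list of its own where there are three numbers: the shift along the tool's x, y, z in units of 0.1 m (1.0 is 0.1 m), then the turn, a rotation vector about the tool's x, y, z in units of 0.5 rad (1.0 is 0.5 rad). A call has 1 to 8 rows; each row shifts and turns the pose as measured when the row begins, along the tool's axes as they then stand; what a row does not reach is not made up. A row lasts 1/8 s, in which the tool goes at most 62.5 mm and 10.7 degrees, less where a joint would pass 70% of its speed; a pose out of reach is approached as far as the arm can. A call with a number of a shift or a turn outside -1 to 1 is refused whole. A call with a gripper value outside its range is refused whole. "claw" is the opening, from -1 (shut) to 1 (fully open), set as the call begins (left out, the last holds). The fingers move at their own pace and stop on an object; the grip force is fixed at half the most. Time passes only in rows, so rows that do not move let the fingers close. It gives the time, the measured TCP pose, the force and the opening at its end, in the units of the state.
- manip.observe(): the state, without advancing time (a new reading comes with each control period).
- manip.camera(name): name is "scene" or "side" or "wrist"; returns (picture, depth): 400x640x3 uint8, red, green, blue; 400x640 float32, m along the optical axis (not along the pixel's ray), 0 where there is no reading.
- manip.camera_info(name): a dict with "mtx" (3x3 intrinsics, pixels), "world_to_cam" (4x4, takes a point from world to camera coordinates). Camera axes: x right, y up, looking along -z (the intrinsics and any distortion apply to the point x, -y, -z); pixel columns grow to the right and rows downward; lengths in m; the calibration is good to about 2 mm. A picture is of the moment at which its call begins: read the wrist's pose just before it. camera_info takes no time and is no camera call; for the wrist camera it gives the pose at the moment of the call.
- manip.job_done(): hands the job in, once; it reports no verdict.
The state is a dict: "clock": time; "qpos": joint angles; "qd": joint speeds; "tau": joint torques, N m; "eef_pos": TCP position; "tool_rot": TCP orientation; "force": force on the tool from outside, world axes, zero at the start; "moment": the same for the moment, N m; "finger_gap": opening from 0.0 (shut) to 1.0 (fully open).
Only numpy, scipy, OpenCV 4.12 (cv2) and the standard library are available. Lean on these libraries where they do the work, as an engineer would, in place of code of your own. Each camera call takes 0.05 s, during which the arm holds its last target.

## Working session

There is one attempt and no reset: what is moved stays moved. The work goes in short steps, Python scripts to look and compute and a tool call to move; the robot and the scene stay as the last step left them, time stands still between calls to the robot, and variables do not carry over. Pictures are saved under pics/ and viewed, and the job is handed in when it is done.

Besides the shell and the picture viewer there is one more tool, called after ">>>" as name([rows], argument=value, ...), one row to a line, values as JSON. apply_moves: Moves the arm, as the interface text tells. Its arguments: {"type":"object","properties":{"steps":{"type":"array"},"claw":{"type":"number"}},"required":["steps"]}

```bash
mkdir -p pics; python3 - <<'E'
from rig import manip
import cv2,numpy as np
print(manip.observe())
for n in ["scene","side","wrist"]:
    i=manip.camera_info(n); p,d=manip.camera(n)
    cv2.imwrite(f"pics/{n}0.png",p[:,:,::-1]); np.savez(f"{n}0.npz",p=p,d=d,m=i["mtx"],w=i["world_to_cam"])
    print(n,i)
E
```

```text
{'clock': 0.0, 'qpos': array([-5.66597558e-02,  9.18338296e-02,  1.23187086e+00, -1.13269523e-05,
        1.81981010e+00, -5.67170192e-02]), 'qd': array([-7.50030962e-05, -4.06174373e-04,  8.84442567e-04, -7.57953146e-04,
        1.70543621e-03, -4.66610055e-04]), 'tau': array([-3.13584051e-04, -4.46447504e+01, -4.06449509e+01,  6.96761138e-02,
        2.93726998e-02, -1.50731516e-04]), 'eef_pos': array([5.99680920e-01, 3.65196956e-05, 2.11830380e-01]), 'tool_rot': array([-3.13967298e+00, -9.79941934e-05,  1.57085072e+00]), 'force': array([-0.25566306,  0.08314218, -0.14036994]), 'moment': array([-0.02816199,  0.01417549,  0.02713029]), 'finger_gap': 0.9976746952386468}
scene {'mtx': array([[492.76839585,   0.        , 318.66527625],
       [  0.        , 492.76839585, 194.33649825],
       [  0.        ,   0.        ,   1.        ]]), 'world_to_cam': array([[-0.39745066,  0.91750565, -0.01470915,  0.24350666],
       [-0.67317049, -0.28063975,  0.68416578,  0.3142248 ],
       [ 0.623598  ,  0.28182391,  0.72917818, -1.87456987],
       [ 0.        ,  0.        ,  0.        ,  1.   
[... 266 characters left out ...]
31296426,  0.6637867 ,  0.67929418, -0.20341063],
       [-0.28361473, -0.61727427,  0.73384955, -1.23467442],
       [ 0.        ,  0.        ,  0.        ,  1.        ]])}
wrist {'mtx': array([[358.51052197,   0.        , 319.47276646],
       [  0.        , 358.51052197, 200.31081863],
       [  0.        ,   0.        ,   1.        ]]), 'world_to_cam': array([[ 9.99999704e-01, -2.30324575e-04, -7.33524749e-04,
        -6.00468972e-01],
       [ 3.49823779e-05,  9.66715196e-01, -2.55854897e-01,
         3.13320726e-02],
       [ 7.68039192e-04,  2.55854795e-01,  9.66714919e-01,
        -3.88306769e-01],
       [ 0.00000000e+00,  0.00000000e+00,  0.00000000e+00,
         1.00000000e+00]])}
```

View pics/scene0.png

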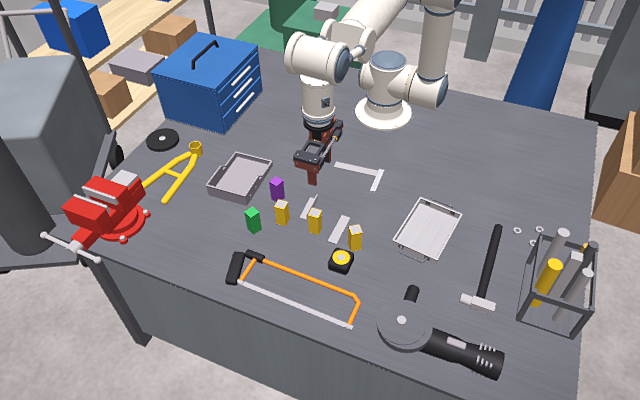

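View pics/side0.png

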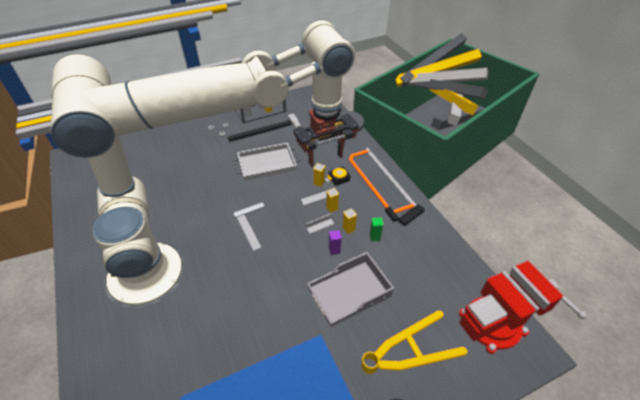

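View pics/wrist0.png

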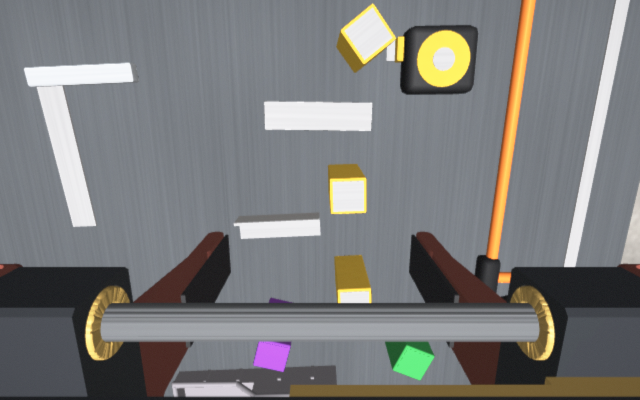

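```bash
cat > h.py <<'E'
import numpy as np,cv2
def cloud(d,m,w):
    v,u=np.mgrid[:d.shape[0],:d.shape[1]]
    x=(u-m[0,2])/m[0,0]*d; y=-(v-m[1,2])/m[1,1]*d
    P=np.stack([x,y,-d,np.ones_like(d)],-1)@np.linalg.inv(w).T
    return P[...,:3]
E
python3 - <<'E'
import numpy as np,cv2
from h import *
S=1000 # px/m ; x 0.3..0.85, y -0.4..0.4
out=np.zeros((550,800,3),np.uint8); zb=np.full((550,800),-1.)
for n in ["scene","side","wrist"]:
    f=np.load(n+"0.npz"); P=cloud(f["d"],f["m"],f["w"]); ok=(f["d"]>0)&(P[...,2]<0.12)&(P[...,2]>-.02)
    if n=="wrist": ok[230:]=False
    Q=P[ok];C=f["p"][ok]
    r=((0.85-Q[:,0])*S).astype(int); c=((0.4-Q[:,1])*S).astype(int)
    k=(r>=0)&(r<549)&(c>=0)&(c<799); 
    for a,b,z,col in zip(r[k],c[k],Q[k,2],C[k]):
        for da in(0,1):
          for db in (0,1):
            if z>zb[a+da,b+db]: zb[a+da,b+db]=z; out[a+da,b+db]=col[::-1]
    # bar tops
    hsv=cv2.cvtColor(f["p"],cv2.COLOR_RGB2HSV)
    top=((P[...,2]>0.074)&(P[...,2]<0.088)&(f["d"]>0)).astype(np.uint8)
    if n=="wrist": top[250:]=0
    nn,l,s,ce=cv2.connectedComponentsWithStats(top)
    for i in range(1,nn):
        if s[i,4]>25:
            q=P[l==i]; 
            if 0.3<q[:,0].mean()<.9 and abs(q[:,1].mean())<.5:
                rc=cv2.minAreaRect((q[:,:2]*1000).astype(np.float32)); print(n,ce[i].round(),s[i,4],q.mean(0).round(4),f["p"][l==i].mean(0).round(),rc)
cv2.imwrite("pics/top0.png",out)
E
```

```text
scene [276. 181.] 87 [ 0.5561 -0.1678  0.0785] [180.  95. 214.] ((555.2609252929688, -167.1739044189453), (34.67432403564453, 34.23473358154297), 71.15081787109375)
scene [280. 204.] 92 [ 0.6368 -0.1113  0.0787] [223. 210. 173.] ((636.2131958007812, -110.91059112548828), (33.962459564208984, 33.25594711303711), 89.41322326660156)
scene [251. 212.] 104 [ 0.6971 -0.176   0.0784] [ 78. 204. 115.] ((696.3253173828125, -177.0421142578125), (37.150814056396484, 32.199981689453125), 61.72925567626953)
scene [314. 213.] 101 [ 0.6293 -0.0055  0.0787] [222. 208. 167.] ((627.3165283203125, -5.677640914916992), (37.01314926147461, 32.31917190551758), 3.8037261962890625)
scene [355. 230.] 109 [0.6419 0.1247 0.0787] [221. 208. 169.] ((641.8131103515625, 125.30731964111328), (35.722564697265625, 31.300411224365234), 36.68213653564453)
scene [401. 322.] 1092 [0.8655 0.3272 0.0762] [134. 134. 143.] ((861.4718627929688, 324.19097900390625), (120.21382141113281, 117.93335723876953), 14.895363807678223)
side [354. 117.] 123 [0.893  0.3335 0.0767] [ 96. 100. 104.] ((888.3859252929688, 336.8210754394531),
[... 510 characters left out ...]
, 34.25159454345703), 9.405686378479004)
side [377. 222.] 92 [ 0.6917 -0.1808  0.0804] [ 36. 183.  78.] ((692.7356567382812, -179.39303588867188), (33.84479522705078, 31.91864585876465), 68.53248596191406)
side [335. 235.] 103 [ 0.5515 -0.172   0.0804] [155.  76. 196.] ((552.6300659179688, -170.57298278808594), (37.52180099487305, 32.32915115356445), 74.25225830078125)
wrist [367.  34.] 1840 [0.638  0.1225 0.0794] [238. 233. 196.] ((638.3433837890625, 122.77915954589844), (32.41072463989258, 32.106346130371094), 37.57109069824219)
wrist [348. 195.] 1334 [ 0.6254 -0.0067  0.0795] [241. 235. 199.] ((625.4541015625, -7.51313591003418), (32.24955368041992, 32.28144836425781), 1.9367765188217163)
```

View pics/top0.png

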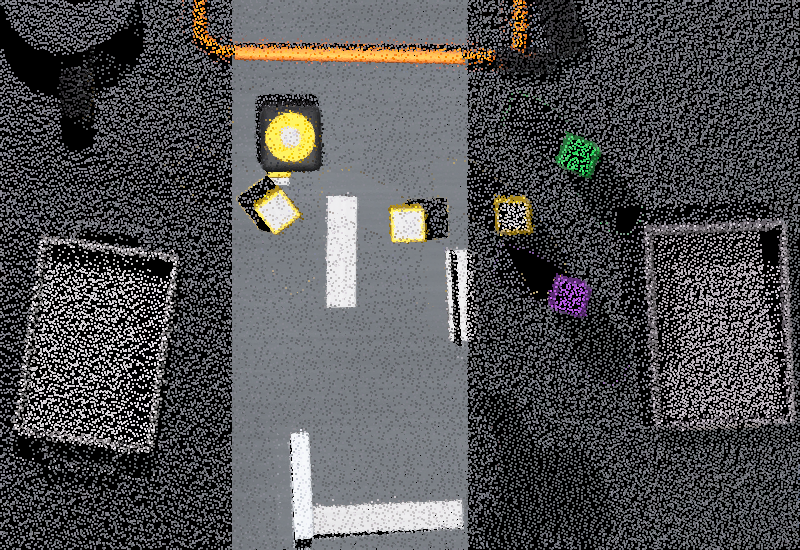

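```bash
python3 - <<'E'
import numpy as np,cv2
from h import *
for n in ["scene","side"]:
    f=np.load(n+"0.npz"); P=cloud(f["d"],f["m"],f["w"]); Q=P[f["d"]>0]
    for nm,(x0,x1,y0,y1),zr in [("tray",(.38,.63,.22,.40),(.024,.034)),("bin",(.40,.66,-.42,-.225),(.02,.06))]:
        q=Q[(Q[:,0]>x0)&(Q[:,0]<x1)&(Q[:,1]>y0)&(Q[:,1]<y1)&(Q[:,2]>zr[0])&(Q[:,2]<zr[1])]
        print(n,nm,len(q),cv2.minAreaRect((q[:,:2]*1000).astype(np.float32)))
        if nm=="bin":
            for xa in np.arange(.41,.65,.02):
                for ya,yb in((-.27,-.23),(-.35,-.28),(-.41,-.36)):
                    r=q[(abs(q[:,0]-xa)<.01)&(q[:,1]>ya)&(q[:,1]<yb)]
                    print(n,round(xa,3),ya,len(r),r[:,2].max().round(3) if len(r) else None,end=" | ")
                print()
for n,box in [("scene",(190,140,290,210)),("side",(300,240,400,330)),("scene",(380,190,475,270))]:
    f=np.load(n+"0.npz"); c=f["p"][box[1]:box[3],box[0]:box[2],::-1]; cv2.imwrite(f"pics/crop_{n}{box[0]}.png",cv2.resize(c,None,fx=6,fy=6,interpolation=cv2.INTER_CUBIC))
E
```

```text
scene tray 279 ((509.8636169433594, 304.5570983886719), (138.9180145263672, 240.98904418945312), 81.81521606445312)
scene bin 597 ((528.5125122070312, -319.4290771484375), (205.6011199951172, 147.0641632080078), 2.8710081577301025)
scene 0.41 -0.27 0 None | scene 0.41 -0.35 0 None | scene 0.41 -0.41 0 None | 
scene 0.43 -0.27 8 0.026 | scene 0.43 -0.35 20 0.024 | scene 0.43 -0.41 6 0.024 | 
scene 0.45 -0.27 7 0.028 | scene 0.45 -0.35 0 None | scene 0.45 -0.41 5 0.026 | 
scene 0.47 -0.27 7 0.028 | scene 0.47 -0.35 0 None | scene 0.47 -0.41 10 0.027 | 
scene 0.49 -0.27 10 0.028 | scene 0.49 -0.35 0 None | scene 0.49 -0.41 7 0.027 | 
scene 0.51 -0.27 12 0.039 | scene 0.51 -0.35 0 None | scene 0.51 -0.41 10 0.033 | 
scene 0.53 -0.27 20 0.046 | scene 0.53 -0.35 0 None | scene 0.53 -0.41 18 0.046 | 
scene 0.55 -0.27 26 0.049 | scene 0.55 -0.35 0 None | scene 0.55 -0.41 29 0.049 | 
scene 0.57 -0.27 23 0.051 | scene 0.57 -0.35 0 None | scene 0.57 -0.41 26 0.05 | 
scene 0.59 -0.27 28 0.05 | scene 0.59 -0.35 0 None | scene 0.59 -0.41 29 0.049 | 
scene 0.61 -0.27 27 0.051 | scene 0.61 -0.35 0 N
[... 761 characters left out ...]
.27 20 0.03 | side 0.49 -0.35 0 None | side 0.49 -0.41 19 0.03 | 
side 0.51 -0.27 25 0.043 | side 0.51 -0.35 0 None | side 0.51 -0.41 21 0.037 | 
side 0.53 -0.27 44 0.053 | side 0.53 -0.35 0 None | side 0.53 -0.41 36 0.05 | 
side 0.55 -0.27 39 0.053 | side 0.55 -0.35 0 None | side 0.55 -0.41 42 0.052 | 
side 0.57 -0.27 41 0.053 | side 0.57 -0.35 0 None | side 0.57 -0.41 38 0.052 | 
side 0.59 -0.27 41 0.052 | side 0.59 -0.35 0 None | side 0.59 -0.41 39 0.05 | 
side 0.61 -0.27 65 0.054 | side 0.61 -0.35 62 0.051 | side 0.61 -0.41 38 0.053 | 
side 0.63 -0.27 6 0.05 | side 0.63 -0.35 71 0.053 | side 0.63 -0.41 45 0.052 | 
side 0.65 -0.27 0 None | side 0.65 -0.35 0 None | side 0.65 -0.41 0 None |
```

View pics/crop_side300.png

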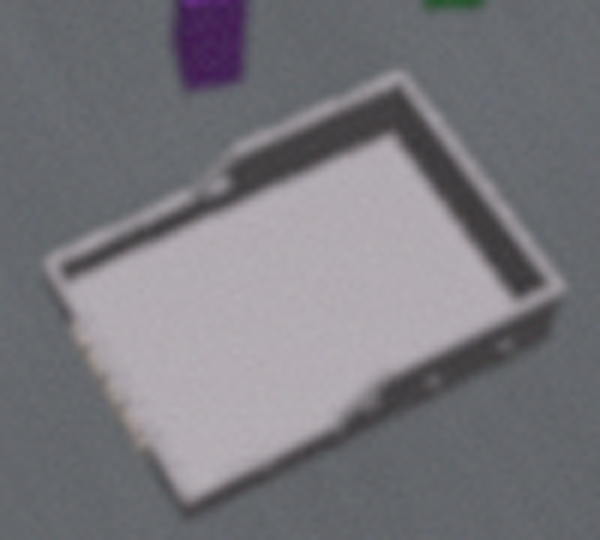

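View pics/crop_scene380.png

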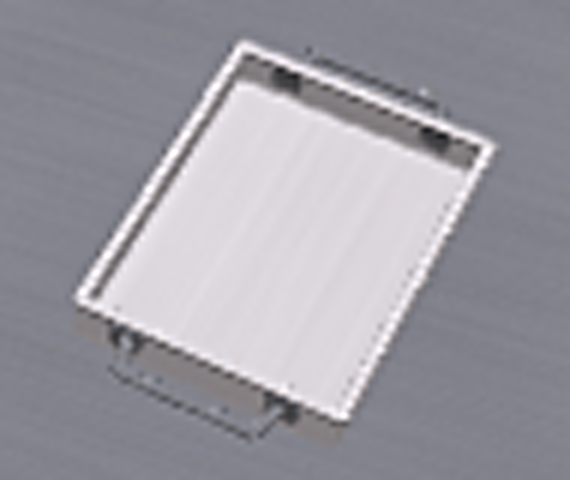

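```bash
cat >> h.py <<'E'
from scipy.spatial.transform import Rotation as Ro, Slerp
def pose(s): return np.array(s["eef_pos"]),Ro.from_euler("xyz",s["tool_rot"])
def plan(tp,tr,n=None,maxd=.055,maxa=.17):
    """rows from present pose to target"""
    from rig import manip
    p,R=pose(manip.observe()); tp=np.array(tp,float)
    rv=(R.inv()*tr).as_rotvec()
    need=max(np.linalg.norm(tp-p)/maxd,np.linalg.norm(rv)/maxa)
    n=n or max(1,int(np.ceil(need)))
    print("now",p.round(4),"rv",rv.round(3),"rows",n)
    for k in range(n):
        Rk=R*Ro.from_rotvec(rv*k/n)
        print([(Rk.inv().apply((tp-p)/n)/.1).round(3).tolist(),(rv/n/.5).round(3).tolist()])
def yawpose(yaw,tilt=0):
    # tool down at yaw, then tilt: tool z towards +X side by tilt
    return Ro.from_euler("xyz",[np.pi,0,yaw])*Ro.from_rotvec([0,-tilt,0])
E
python3 - <<'E'
from h import *
import numpy as np
plan([.6255,-.0075,.18],yawpose(np.pi+.035))
E
```

```text
now [0.5998 0.     0.212 ] rv [-1.000e-03 -1.000e-03 -1.606e+00] rows 10
[[-0.008, 0.026, 0.032], [-0.0, -0.0, -0.321]]
[[-0.012, 0.024, 0.032], [-0.0, -0.0, -0.321]]
[[-0.015, 0.022, 0.032], [-0.0, -0.0, -0.321]]
[[-0.019, 0.019, 0.032], [-0.0, -0.0, -0.321]]
[[-0.021, 0.016, 0.032], [-0.0, -0.0, -0.321]]
[[-0.024, 0.013, 0.032], [-0.0, -0.0, -0.321]]
[[-0.025, 0.009, 0.032], [-0.0, -0.0, -0.321]]
[[-0.026, 0.004, 0.032], [-0.0, -0.0, -0.321]]
[[-0.027, 0.0, 0.032], [-0.0, -0.0, -0.321]]
[[-0.026, -0.004, 0.032], [-0.0, -0.0, -0.321]]
```

>>> apply_moves([
  [[0, 0, 0], [0, 0, -0.36]],
  [[0, 0, 0], [0, 0, -0.36]],
  [[0, 0, 0], [0, 0, -0.36]],
  [[0, 0, 0], [0, 0, -0.36]],
  [[0, 0, 0], [0, 0, -0.36]],
  [[0, 0, 0], [0, 0, -0.36]],
  [[0, 0, 0], [0, 0, -0.36]],
  [[0, 0, 0], [0, 0, -0.36]],
], claw=1)

```text
clock: 1.15
eef_pos: [0.5986, 0.0001, 0.2081]
tool_rot: [-3.141, -0.008, 3.057]
force: [0.1, -0.1, -0.1]
finger_gap: 1.001
```

```bash
python3 - <<'E'
from h import *
import numpy as np
plan([.6255,-.0075,.18],yawpose(np.pi+.035))
E
```

```text
now [5.986e-01 1.000e-04 2.081e-01] rv [ 0.    -0.008 -0.119] rows 1
[[-0.277, -0.053, 0.278], [0.001, -0.017, -0.238]]
```

>>> apply_moves([
  [[-0.28, -0.05, 0.28], [0, -0.02, -0.24]],
  [[0, 0, 0], [0, 0, 0]],
])

```text
clock: 1.4
eef_pos: [0.626, -0.0072, 0.1788]
tool_rot: [3.141, 0.001, -3.101]
force: [-0.0, 0.8, 0.4]
finger_gap: 0.995
```

```bash
cat > look.py <<'E'
import sys
from rig import manip
from h import *
s=manip.observe(); i=manip.camera_info("wrist"); p,d=manip.camera("wrist")
n=sys.argv[1]
cv2.imwrite(f"pics/{n}.png",p[:,:,::-1]); np.savez(n+".npz",p=p,d=d,m=i["mtx"],w=i["world_to_cam"])
print(s["eef_pos"].round(4),s["tool_rot"].round(3),s["force"].round(2))
P=cloud(d,i["mtx"],i["world_to_cam"])
top=((P[...,2]>0.072)&(P[...,2]<0.087)&(d>0)).astype(np.uint8)
nn,l,st,ce=cv2.connectedComponentsWithStats(top)
for k in range(1,nn):
    if st[k,4]>150:
        q=P[l==k]; print(ce[k].round(),st[k,4],q.mean(0).round(4),p[l==k].mean(0).round(),cv2.minAreaRect((q[:,:2]*1000).astype(np.float32)))
E
python3 look.py w1
```

```text
[ 0.626  -0.0072  0.1788] [ 3.141e+00  1.000e-03 -3.101e+00] [-0.03  0.76  0.39]
[102.  89.] 2245 [ 0.5527 -0.1681  0.0793] [192. 102. 227.] ((552.9166870117188, -169.68362426757812), (32.8623161315918, 32.438232421875), 75.23587799072266)
[320. 195.] 1692 [ 0.6244 -0.0075  0.0794] [240. 234. 197.] ((625.3685302734375, -7.391901016235352), (32.62117004394531, 31.87911033630371), 1.1831928491592407)
[186. 199.] 1750 [ 0.6323 -0.1117  0.0792] [234. 227. 189.] ((633.5729370117188, -112.70247650146484), (32.545372009277344, 32.230201721191406), 3.507054328918457)
[482. 217.] 1717 [0.6372 0.1213 0.079 ] [232. 225. 186.] ((638.0376586914062, 122.47955322265625), (32.81028747558594, 32.25383377075195), 37.41865539550781)
[112. 257.] 880 [ 0.6843 -0.1752  0.0786] [ 85. 199. 110.] ((688.4314575195312, -176.017822265625), (32.44283676147461, 22.34623908996582), 67.2479019165039)
```

View pics/w1.png

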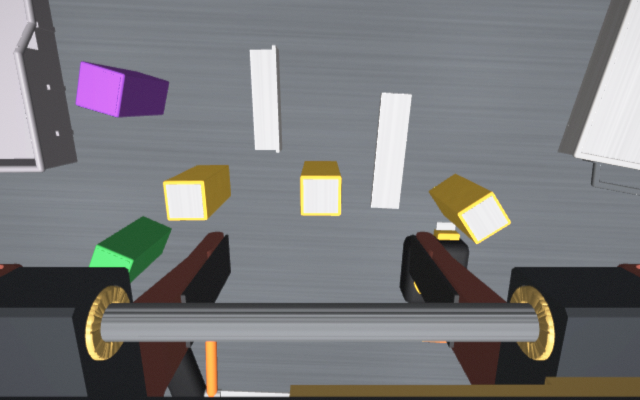

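>>> apply_moves([
  [[0, 0, 0.45], [0, 0, 0.02]],
  [[0, 0, 0.4], [0, 0, 0]],
  [[0, 0, 0.25], [0, 0, 0]],
  [[0, 0, 0.05], [0, 0, 0]],
])

```text
clock: 1.95
eef_pos: [0.6279, -0.0061, 0.0717]
tool_rot: [-3.142, 0.013, -3.12]
force: [-0.0, -0.6, 0.5]
finger_gap: 1.0
```

>>> apply_moves([
  [[0.03, -0.01, 0.08], [0, 0.02, 0]],
  [[0, 0, 0], [0, 0, 0]],
])

```text
clock: 2.2
eef_pos: [0.6256, -0.007, 0.0665]
tool_rot: [-3.141, 0.006, -3.121]
force: [-0.8, 0.5, 0.7]
finger_gap: 1.003
```

>>> apply_moves([
  [[0, 0, 0], [0, 0, 0]],
  [[0, 0, 0], [0, 0, 0]],
  [[0, 0, 0], [0, 0, 0]],
  [[0, 0, 0], [0, 0, 0]],
], claw=-1)

```text
clock: 2.7
eef_pos: [0.6271, -0.0071, 0.0698]
tool_rot: [-3.141, 0.011, -3.122]
force: [-0.4, -0.2, -0.0]
finger_gap: 0.582
```

>>> apply_moves([
  [[0, 0, 0.03], [0, 0, 0]],
  [[0, 0, 0.02], [0, 0, 0]],
  [[0, 0, 0], [0, 0, 0]],
])

```text
clock: 3.08
eef_pos: [0.6273, -0.0071, 0.0647]
tool_rot: [-3.141, 0.011, -3.122]
force: [-0.1, 0.6, 2.5]
finger_gap: 0.359
```

>>> apply_moves([
  [[0, 0, -0.2], [0, 0, 0]],
  [[0, 0, -0.4], [0, 0, 0]],
  [[0, 0, -0.4], [0, 0, 0]],
  [[0, 0, 0], [0, 0, 0]],
  [[0, 0, 0], [0, 0, 0]],
])

```text
clock: 3.7
eef_pos: [0.6247, -0.007, 0.1664]
tool_rot: [-3.141, 0.006, -3.122]
force: [0.1, 0.2, -2.7]
finger_gap: 0.355
```

```bash
python3 - <<'E'
from rig import manip
s=manip.observe();print(s["force"],s["moment"],s["finger_gap"],s["clock"])
manip.camera("wrist");s=manip.observe();print(s["force"],s["eef_pos"],s["clock"])
E
```

```text
[ 0.05311294  0.17695786 -2.73603013] [ 0.08479727 -0.05514574 -0.01183427] 0.3553195827020683 3.7
[-0.20524353 -0.74822891 -2.20235648] [ 0.62479194 -0.00700521  0.16669481] 3.75
```

```bash
python3 - <<'E'
from h import *
plan([.488,-.35,.18],yawpose(np.pi+.052),n=8)
E
```

```text
now [ 0.6248 -0.007   0.1667] rv [-0.     0.006 -0.032] rows 8
[[0.179, -0.425, -0.018], [-0.0, 0.002, -0.008]]
[[0.181, -0.425, -0.018], [-0.0, 0.002, -0.008]]
[[0.183, -0.424, -0.017], [-0.0, 0.002, -0.008]]
[[0.185, -0.423, -0.017], [-0.0, 0.002, -0.008]]
[[0.186, -0.422, -0.017], [-0.0, 0.002, -0.008]]
[[0.188, -0.422, -0.017], [-0.0, 0.002, -0.008]]
[[0.19, -0.421, -0.017], [-0.0, 0.002, -0.008]]
[[0.191, -0.42, -0.017], [-0.0, 0.002, -0.008]]
```

>>> apply_moves([
  [[0.09, -0.21, -0.06], [0, 0, 0]],
  [[0.18, -0.42, -0.03], [0, 0, -0.01]],
  [[0.19, -0.42, -0.03], [0, 0, -0.01]],
  [[0.19, -0.42, -0.02], [0, 0, -0.01]],
  [[0.19, -0.42, -0.02], [0, 0, -0.01]],
  [[0.19, -0.42, -0.02], [0, 0, -0.01]],
  [[0.19, -0.42, -0.02], [0, 0, -0.01]],
  [[0.19, -0.42, -0.02], [0, 0, -0.01]],
])

```text
clock: 4.75
eef_pos: [0.4829, -0.3383, 0.1773]
tool_rot: [3.137, -0.012, -3.084]
force: [0.4, -0.5, -2.0]
finger_gap: 0.358
```

>>> apply_moves([
  [[0, 0, 0], [0, -0.34, 0]],
  [[0, 0, 0], [0, -0.34, 0]],
  [[0, 0, 0], [0, -0.34, 0]],
  [[0, 0, 0], [0, -0.34, 0]],
  [[0, 0, 0], [0, -0.3, 0]],
  [[0, 0, 0], [0, 0, 0]],
])

```text
clock: 5.5
eef_pos: [0.4949, -0.3207, 0.1815]
tool_rot: [3.105, 0.78, 3.099]
force: [-0.4, 0.5, -1.6]
finger_gap: 0.363
```

```bash
python3 look.py w2; python3 - <<'E'
from h import *
from rig import manip
print(manip.observe()["qpos"].round(2))
plan([.4882,-.35,.075],yawpose(np.pi+.052,.873),n=5)
p,d=manip.camera("side"); cv2.imwrite("pics/s2.png",p[150:400,200:500,::-1])
E
```

```text
[ 0.4949 -0.3207  0.1815] [3.105 0.78  3.099] [-0.43  0.48 -1.57]
[507. 145.] 1444 [ 0.5482 -0.1726  0.0783] [158.  82. 194.] ((552.1142578125, -170.57354736328125), (33.79637145996094, 33.199012756347656), 74.93977355957031)
[530. 196.] 828 [ 0.6284 -0.1159  0.0781] [210. 196. 146.] ((632.4932250976562, -113.6414566040039), (33.686668395996094, 32.44642639160156), 3.897260904312134)
[446. 225.] 575 [ 0.6878 -0.1808  0.0781] [ 76. 181.  97.] ((692.5068359375, -178.8860321044922), (34.21000289916992, 32.58575439453125), 67.89260864257812)
[127. 252.] 819 [ 0.7356 -0.5598  0.0794] [118.  34.  31.] ((750.6887817382812, -551.5192260742188), (96.95447540283203, 47.857627868652344), 38.8866081237793)
[566. 364.] 174 [2.3099 0.8875 0.0794] [180. 182. 178.] ((2309.924072265625, 891.3380126953125), (22.46198081970215, 267.6295166015625), 1.1823451519012451)
[319. 371.] 360 [ 2.3093 -0.3491  0.0796] [185. 187. 183.] ((2308.6357421875, -349.3018798828125), (546.2059936523438, 28.461353302001953), 89.94098663330078)
[ 76. 378.] 178 [ 2.3093 -1.5751  0.0795] [177. 179. 175.] ((2307.67529296875, -1576.57666015625), (259.7865905761719, 20.6705265045166), 89.78398132324219)
[-1.01 -0.45  1.94  0.68  1.25 -2.65]
now [ 0.4951 -0.3214  0.1819] rv [-0.033 -0.093 -0.065] rows 5
[[0.158, -0.063, 0.142], [-0.013, -0.037, -0.026]]
[[0.162, -0.062, 0.139], [-0.013, -0.037, -0.026]]
[[0.165, -0.06, 0.135], [-0.013, -0.037, -0.026]]
[[0.168, -0.059, 0.132], [-0.013, -0.037, -0.026]]
[[0.171, -0.058, 0.128], [-0.013, -0.037, -0.026]]
```

View pics/s2.png

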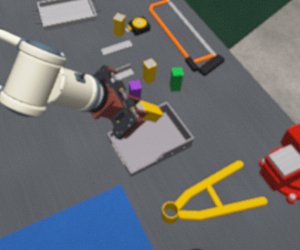

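View pics/w2.png

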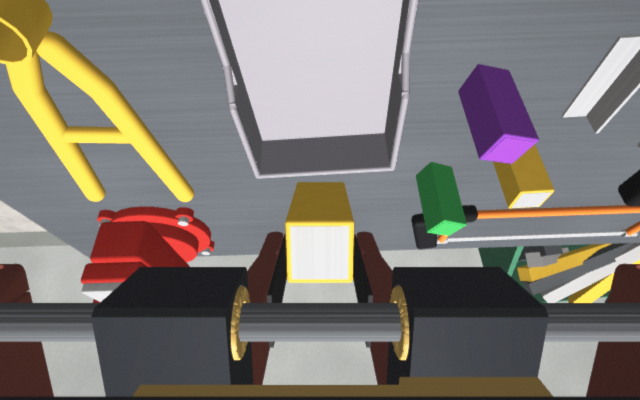

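```bash
python3 - <<'E'
from h import *
plan([.493,-.346,.085],yawpose(np.pi-.08,.78),n=4)
E
```

```text
now [ 0.4958 -0.3217  0.183 ] rv [ 0.063 -0.001  0.029] rows 4
[[0.175, -0.067, 0.169], [0.031, -0.0, 0.015]]
[[0.175, -0.065, 0.17], [0.031, -0.0, 0.015]]
[[0.175, -0.064, 0.171], [0.031, -0.0, 0.015]]
[[0.174, -0.063, 0.172], [0.031, -0.0, 0.015]]
```

>>> apply_moves([
  [[0.18, -0.07, 0.17], [0.03, 0, 0.02]],
  [[0.18, -0.07, 0.17], [0.03, 0, 0.02]],
  [[0.18, -0.06, 0.17], [0.03, 0, 0.02]],
  [[0.15, -0.06, 0.15], [0.03, 0, 0.01]],
  [[0, 0, 0], [0, 0, 0]],
])

```text
clock: 6.22
eef_pos: [0.5005, -0.3399, 0.0948]
tool_rot: [-3.139, 0.75, 3.043]
force: [-0.2, -0.8, -2.2]
finger_gap: 0.363
```

```bash
python3 - <<'E'
from h import *
from rig import manip
print(manip.observe()["qpos"].round(2))
plan([.493,-.346,.063],yawpose(np.pi-.08,.78),n=2)
E
```

```text
[-0.97 -0.4   2.05  0.64  1.05 -2.65]
now [ 0.5005 -0.3399  0.0948] rv [-0.016 -0.03  -0.014] rows 2
[[0.133, -0.034, 0.093], [-0.016, -0.03, -0.014]]
[[0.135, -0.034, 0.091], [-0.016, -0.03, -0.014]]
```

>>> apply_moves([
  [[0.13, -0.04, 0.1], [0, 0, 0]],
  [[0.1, -0.03, 0.08], [0, 0, 0]],
  [[0, 0, 0], [0, 0, 0]],
])

```text
clock: 6.6
eef_pos: [0.5013, -0.3413, 0.0719]
tool_rot: [-3.135, 0.738, 3.032]
force: [0.2, -0.0, -1.8]
finger_gap: 0.357
```

>>> apply_moves([
  [[0.1, -0.04, 0.06], [0, 0, 0]],
  [[0.03, 0, 0.03], [0, 0, 0]],
  [[0, 0, 0], [0, 0, 0]],
])

```text
clock: 6.98
eef_pos: [0.5019, -0.3438, 0.0645]
tool_rot: [-3.128, 0.737, 3.027]
force: [0.7, 1.2, -2.5]
finger_gap: 0.357
```

>>> apply_moves([
  [[0.04, 0, 0.03], [0, 0, 0]],
  [[0, 0, 0], [0, 0, 0]],
])

```text
clock: 7.22
eef_pos: [0.5029, -0.3444, 0.0641]
tool_rot: [-3.123, 0.741, 3.027]
force: [0.5, 1.3, -1.8]
finger_gap: 0.362
```

```bash
python3 - <<'E'
from rig import manip
import cv2
s=manip.observe();print(s["force"].round(2),s["eef_pos"].round(4))
p,d=manip.camera("side"); cv2.imwrite("pics/s3.png",cv2.resize(p[220:340,270:430,::-1],None,fx=5,fy=5))
E
```

```text
[ 0.52  1.3  -1.82] [ 0.5029 -0.3444  0.0641]
```

View pics/s3.png

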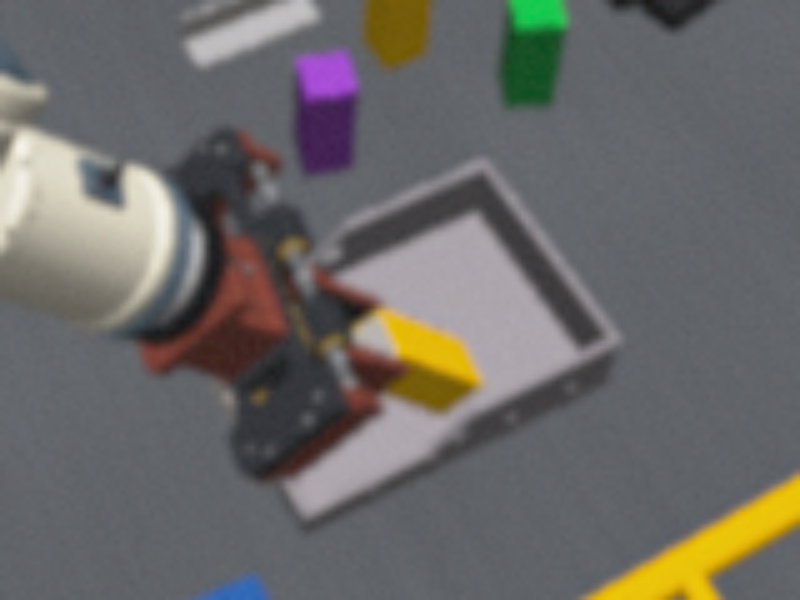

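>>> apply_moves([
  [[0.06, 0, 0.03], [0, 0, 0]],
  [[0, 0, 0], [0, 0, 0]],
])

```text
clock: 7.52
eef_pos: [0.5031, -0.345, 0.0639]
tool_rot: [-3.117, 0.745, 3.027]
force: [0.2, -0.7, -2.4]
finger_gap: 0.361
```

>>> apply_moves([
  [[0.05, 0, 0.06], [0, 0, 0.06]],
  [[0, 0, 0], [0, 0, 0]],
])

```text
clock: 7.78
eef_pos: [0.5061, -0.3478, 0.0629]
tool_rot: [-3.14, 0.756, 2.986]
force: [0.7, 0.4, -2.4]
finger_gap: 0.357
```

>>> apply_moves([
  [[0.06, 0.02, 0.03], [0, 0, 0.02]],
  [[0, 0, 0], [0, 0, 0]],
])

```text
clock: 8.02
eef_pos: [0.5061, -0.3481, 0.0624]
tool_rot: [3.14, 0.764, 2.974]
force: [1.6, 0.0, -0.3]
finger_gap: 0.36
```

>>> apply_moves([
  [[0, 0, 0], [0, 0, 0]],
  [[0, 0, 0], [0, 0, 0]],
  [[0, 0, 0], [0, 0, 0]],
  [[0, 0, 0], [0, 0, 0]],
], claw=0.05)

```text
clock: 8.52
eef_pos: [0.5048, -0.3465, 0.0581]
tool_rot: [3.135, 0.759, 2.971]
force: [-0.0, 0.6, -0.4]
finger_gap: 0.522
```

```bash
python3 - <<'E'
from rig import manip
import cv2
p,d=manip.camera("side"); cv2.imwrite("pics/s4.png",cv2.resize(p[220:340,270:430,::-1],None,fx=5,fy=5))
E
```

View pics/s4.png

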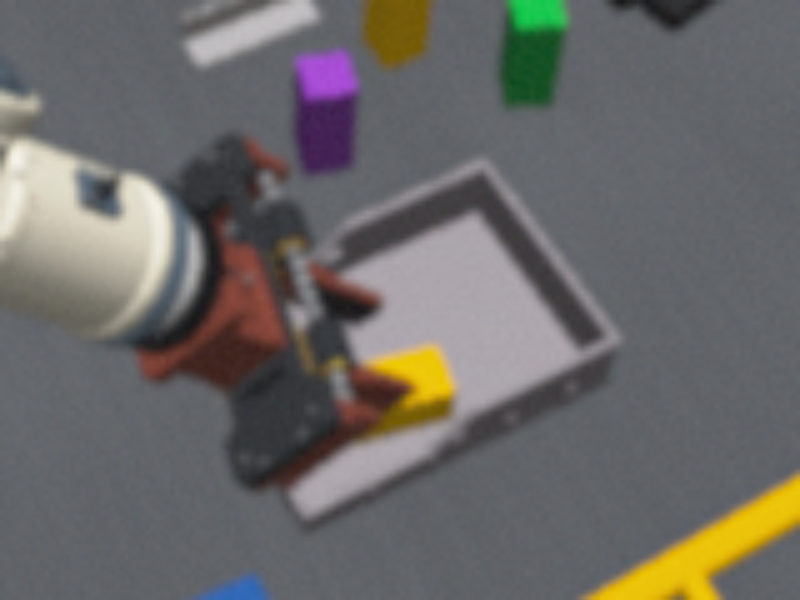

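>>> apply_moves([
  [[-0.2, 0, -0.22], [0, 0, 0]],
  [[-0.3, 0, -0.33], [0, 0, 0]],
  [[-0.3, 0, -0.33], [0, 0, 0]],
  [[-0.1, 0, -0.1], [0, 0.3, 0]],
  [[0, 0, 0], [0, 0.35, 0]],
  [[0, 0, 0], [0, 0.35, 0]],
  [[0, 0, 0], [0, 0.35, 0]],
  [[0, 0, 0], [0, 0.15, 0]],
], claw=1)

```text
clock: 9.57
eef_pos: [0.5006, -0.3473, 0.1945]
tool_rot: [3.138, -0.014, 2.969]
force: [-1.1, 0.1, 0.1]
finger_gap: 1.003
```

```bash
python3 look.py w3; python3 - <<'E'
from h import *
plan([.6335,-.1125,.165],yawpose(np.pi+.06),n=6)
E
```

```text
[ 0.5006 -0.3473  0.1945] [ 3.138 -0.014  2.969] [-1.1   0.08  0.08]
[64. 31.] 1029 [ 0.3468 -0.5122  0.079 ] [ 36.  62. 102.] ((349.5912780761719, -524.543701171875), (21.219268798828125, 87.11886596679688), 15.728777885437012)
[536. 216.] 1582 [ 0.5513 -0.1722  0.0788] [179.  95. 216.] ((552.4127197265625, -170.92454528808594), (32.69088363647461, 32.3122673034668), 75.20130157470703)
now [ 0.501  -0.347   0.1936] rv [ 0.006 -0.015 -0.232] rows 6
[[-0.151, 0.423, 0.047], [0.002, -0.005, -0.077]]
[[-0.167, 0.417, 0.047], [0.002, -0.005, -0.077]]
[[-0.183, 0.41, 0.047], [0.002, -0.005, -0.077]]
[[-0.199, 0.403, 0.047], [0.002, -0.005, -0.077]]
[[-0.214, 0.395, 0.047], [0.002, -0.005, -0.077]]
[[-0.229, 0.386, 0.047], [0.002, -0.005, -0.077]]
```

View pics/w3.png

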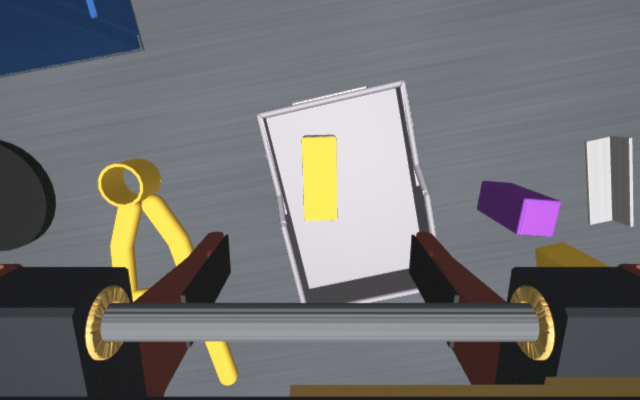

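>>> apply_moves([
  [[-0.15, 0.42, 0], [0, 0, -0.08]],
  [[-0.17, 0.42, 0], [0, 0, -0.08]],
  [[-0.18, 0.41, 0], [0, 0, -0.08]],
  [[-0.2, 0.4, 0.05], [0, 0, -0.08]],
  [[-0.21, 0.4, 0.1], [0, 0, -0.08]],
  [[-0.23, 0.39, 0.1], [0, 0, -0.08]],
  [[0, 0, 0], [0, 0, 0]],
])

```text
clock: 10.5
eef_pos: [0.6354, -0.1049, 0.1652]
tool_rot: [3.13, -0.008, -3.069]
force: [-0.1, 0.1, -0.5]
finger_gap: 0.998
```

```bash
python3 - <<'E'
from h import *
plan([.6335,-.1125,.085],yawpose(np.pi+.06),n=2)
E
```

```text
now [ 0.6354 -0.1049  0.1652] rv [ 0.011 -0.008  0.013] rows 2
[[0.009, -0.042, 0.401], [0.011, -0.008, 0.013]]
[[0.01, -0.04, 0.401], [0.011, -0.008, 0.013]]
```

>>> apply_moves([
  [[0.02, -0.08, 0], [0.02, -0.02, 0.02]],
  [[0, 0, 0.4], [0, 0, 0]],
  [[0, 0, 0.4], [0, 0, 0]],
  [[0, 0, 0.12], [0, 0, 0]],
  [[0, 0, 0], [0, 0, 0]],
])

```text
clock: 11.12
eef_pos: [0.6334, -0.1211, 0.0754]
tool_rot: [-3.138, 0.011, -3.088]
force: [0.8, -0.1, -0.4]
finger_gap: 0.998
```

```bash
python3 - <<'E'
from h import *
plan([.6335,-.1125,.064],yawpose(np.pi+.06),n=1)
E
```

```text
now [ 0.6334 -0.1211  0.0754] rv [-0.004  0.011 -0.007] rows 1
[[-0.005, 0.086, 0.114], [-0.008, 0.022, -0.014]]
```

>>> apply_moves([
  [[0, 0.08, 0.11], [0, 0.02, -0.01]],
  [[0, 0, 0], [0, 0, 0]],
  [[0, 0, 0.02], [0, 0, 0]],
])

```text
clock: 11.5
eef_pos: [0.635, -0.1137, 0.0664]
tool_rot: [-3.136, 0.007, -3.084]
force: [-0.4, 1.1, -0.2]
finger_gap: 1.001
```

>>> apply_moves([
  [[0.02, 0.01, 0.02], [0, 0, 0]],
  [[0, 0, 0], [0, 0, 0]],
  [[0, 0, 0], [0, 0, 0]],
  [[0, 0, 0], [0, 0, 0]],
  [[0, 0, 0.02], [0, 0, 0]],
  [[0, 0, 0], [0, 0, 0]],
  [[0, 0, 0], [0, 0, 0]],
], claw=-1)

```text
clock: 12.38
eef_pos: [0.6332, -0.1125, 0.0629]
tool_rot: [-3.136, 0.008, -3.084]
force: [-0.7, 0.6, 0.3]
finger_gap: 0.359
```

>>> apply_moves([
  [[0, 0, -0.2], [0, 0, 0]],
  [[0, 0, -0.4], [0, 0, 0]],
  [[0, 0, -0.4], [0, 0, 0]],
  [[0, 0, -0.1], [0, 0, 0]],
  [[0, 0, 0], [0, 0, 0]],
  [[0, 0, 0], [0, 0, 0]],
])

```text
clock: 13.12
eef_pos: [0.6292, -0.1114, 0.1696]
tool_rot: [-3.139, -0.006, -3.084]
force: [0.1, 1.0, -7.2]
finger_gap: 0.36
```

```bash
python3 - <<'E'
from h import *
from rig import manip
manip.camera("wrist");print(manip.observe()["force"].round(2))
plan([.478,.275,.185],yawpose(np.pi-.138),n=8)
E
```

```text
[ 0.5  -0.07 -6.16]
now [ 0.629  -0.1113  0.1692] rv [-0.003 -0.006  0.196] rows 8
[[0.161, 0.493, -0.02], [-0.001, -0.002, 0.049]]
[[0.173, 0.489, -0.02], [-0.001, -0.002, 0.049]]
[[0.185, 0.485, -0.02], [-0.001, -0.002, 0.049]]
[[0.196, 0.48, -0.02], [-0.001, -0.002, 0.049]]
[[0.208, 0.475, -0.02], [-0.001, -0.002, 0.049]]
[[0.22, 0.47, -0.02], [-0.001, -0.002, 0.049]]
[[0.231, 0.464, -0.02], [-0.001, -0.002, 0.049]]
[[0.242, 0.458, -0.02], [-0.001, -0.002, 0.049]]
```

```bash
python3 - <<'E'
from h import *
plan([.507,.331,.185],yawpose(np.pi-.138),n=9)
E
```

```text
now [ 0.629  -0.1113  0.1692] rv [-0.003 -0.006  0.196] rows 9
[[0.107, 0.498, -0.018], [-0.001, -0.001, 0.044]]
[[0.118, 0.496, -0.018], [-0.001, -0.001, 0.044]]
[[0.129, 0.493, -0.018], [-0.001, -0.001, 0.044]]
[[0.139, 0.49, -0.018], [-0.001, -0.001, 0.044]]
[[0.15, 0.487, -0.018], [-0.001, -0.001, 0.044]]
[[0.16, 0.484, -0.018], [-0.001, -0.001, 0.044]]
[[0.171, 0.48, -0.018], [-0.001, -0.001, 0.044]]
[[0.181, 0.476, -0.018], [-0.001, -0.001, 0.044]]
[[0.192, 0.472, -0.018], [-0.001, -0.001, 0.044]]
```

>>> apply_moves([
  [[0.05, 0.2, -0.1], [0, 0, 0]],
  [[0.11, 0.4, -0.03], [0, 0, 0.04]],
  [[0.12, 0.5, -0.02], [0, 0, 0.04]],
  [[0.13, 0.49, -0.02], [0, 0, 0.04]],
  [[0.14, 0.49, -0.02], [0, 0, 0.04]],
  [[0.15, 0.49, -0.02], [0, 0, 0.04]],
  [[0.16, 0.48, -0.02], [0, 0, 0.04]],
  [[0.17, 0.48, 0], [0, 0, 0.04]],
])

```text
clock: 14.18
eef_pos: [0.5187, 0.2546, 0.1876]
tool_rot: [-3.141, -0.018, 3.051]
force: [0.3, -0.1, -7.0]
finger_gap: 0.358
```

```bash
python3 - <<'E'
from h import *
plan([.507,.331,.185],yawpose(np.pi-.138))
E
```

```text
now [0.5187 0.2546 0.1876] rv [-0.001 -0.018  0.048] rows 2
[[0.093, 0.375, 0.014], [-0.001, -0.018, 0.048]]
[[0.102, 0.373, 0.014], [-0.001, -0.018, 0.048]]
```

>>> apply_moves([
  [[0.09, 0.38, 0], [0, 0, 0.05]],
  [[0.1, 0.3, 0], [0, -0.2, 0.05]],
  [[0, 0, 0], [0, -0.34, 0]],
  [[0, 0, 0], [0, -0.34, 0]],
  [[0, 0, 0], [0, -0.34, 0]],
  [[0, 0, 0], [0, -0.34, 0]],
  [[0, 0, 0], [0, -0.1, 0]],
  [[0, 0, 0], [0, 0, 0]],
])

```text
clock: 15.18
eef_pos: [0.4918, 0.3341, 0.1772]
tool_rot: [-3.141, 0.814, 3.013]
force: [0.3, 0.6, -6.0]
finger_gap: 0.361
```

```bash
python3 - <<'E'
from h import *
from rig import manip
print(manip.observe()["qpos"].round(2))
plan([.507,.331,.1],yawpose(np.pi-.138,.82),n=4)
p,d=manip.camera("scene"); cv2.imwrite("pics/c5.png",cv2.resize(p[130:280,350:510,::-1],None,fx=4,fy=4))
E
```

```text
[ 0.93 -0.35  1.89 -0.74  1.22 -0.39]
now [0.4918 0.3341 0.1772] rv [ 0.006 -0.006  0.007] rows 4
[[0.114, -0.003, 0.161], [0.003, -0.003, 0.003]]
[[0.114, -0.003, 0.16], [0.003, -0.003, 0.003]]
[[0.114, -0.003, 0.16], [0.003, -0.003, 0.003]]
[[0.114, -0.002, 0.16], [0.003, -0.003, 0.003]]
```

View pics/c5.png

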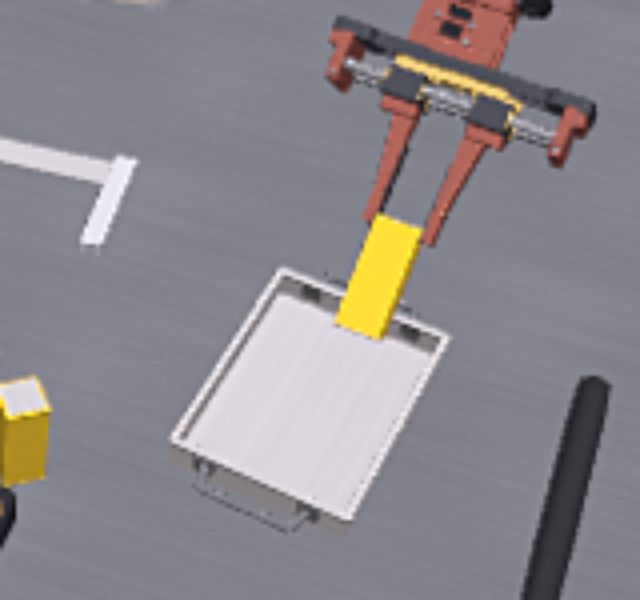

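Bar held tilted without slip over the tray (tray crop centre about (310,395)). I lower it.

>>> apply_moves([
  [[0.11, 0, 0.16], [0, 0, 0]],
  [[0.11, 0, 0.16], [0, 0, 0]],
  [[0.12, 0, 0.16], [0, 0, 0]],
  [[0.12, 0, 0.16], [0, 0, 0]],
  [[0, 0, 0], [0, 0, 0]],
])

```text
clock: 15.85
eef_pos: [0.5084, 0.3303, 0.0925]
tool_rot: [-3.14, 0.808, 3.009]
force: [0.7, -0.3, -7.0]
finger_gap: 0.362
```

```bash
python3 - <<'E'
from h import *
plan([.507,.331,.064],yawpose(np.pi-.138,.82),n=3)
E
```

```text
now [0.5084 0.3303 0.0925] rv [ 0.002 -0.012  0.004] rows 3
[[0.072, 0.002, 0.062], [0.002, -0.008, 0.002]]
[[0.072, 0.002, 0.062], [0.002, -0.008, 0.002]]
[[0.073, 0.002, 0.061], [0.002, -0.008, 0.002]]
```

>>> apply_moves([
  [[0.08, 0, 0.06], [0, 0, 0]],
  [[0.08, 0, 0.06], [0, 0, 0]],
  [[0.05, 0, 0.04], [0, 0, 0]],
  [[0, 0, 0], [0, 0, 0]],
])

```text
clock: 16.35
eef_pos: [0.5059, 0.3317, 0.0662]
tool_rot: [3.14, 0.81, 3.007]
force: [-0.5, 0.1, -6.0]
finger_gap: 0.36
```

>>> apply_moves([
  [[0.04, 0, 0.04], [0, 0, 0]],
  [[0.02, 0, 0.02], [0, 0, 0]],
  [[0, 0, 0], [0, 0, 0]],
])

```text
clock: 16.73
eef_pos: [0.5069, 0.3325, 0.0595]
tool_rot: [3.137, 0.813, 3.005]
force: [-0.2, -0.5, -5.2]
finger_gap: 0.361
```

>>> apply_moves([
  [[0.03, 0, 0.02], [0, 0, 0]],
  [[0, 0, 0], [0, 0, 0]],
])

```text
clock: 16.98
eef_pos: [0.5076, 0.3333, 0.0591]
tool_rot: [3.133, 0.817, 3.003]
force: [0.4, -1.2, -5.4]
finger_gap: 0.355
```

>>> apply_moves([
  [[0.04, -0.02, 0.03], [0, 0, 0]],
  [[0, 0, 0], [0, 0, 0]],
])

```text
clock: 17.23
eef_pos: [0.5085, 0.3334, 0.0586]
tool_rot: [3.126, 0.823, 3.0]
force: [0.1, -0.6, -4.0]
finger_gap: 0.363
```

Contact is beginning (load falling 6.4 → 4 N); release.

>>> apply_moves([
  [[0.03, 0, 0.02], [0, 0, 0]],
  [[0, 0, 0], [0, 0, 0]],
  [[0, 0, 0], [0, 0, 0]],
  [[0, 0, 0], [0, 0, 0]],
  [[0, 0, 0], [0, 0, 0]],
], claw=0.05)

```text
clock: 17.85
eef_pos: [0.5089, 0.3345, 0.0566]
tool_rot: [3.122, 0.825, 2.998]
force: [0.8, 0.3, -0.4]
finger_gap: 0.527
```

```bash
python3 - <<'E'
from h import *
from rig import manip
p,d=manip.camera("scene"); cv2.imwrite("pics/c6.png",cv2.resize(p[130:280,350:510,::-1],None,fx=4,fy=4))
E
```

```text
(no output)
```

View pics/c6.png

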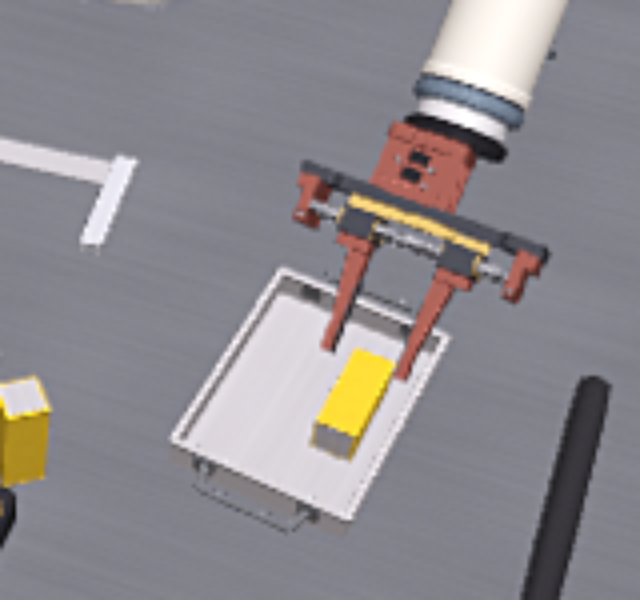

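>>> apply_moves([
  [[-0.22, 0, -0.22], [0, 0, 0]],
  [[-0.33, 0, -0.33], [0, 0, 0]],
  [[-0.33, 0, -0.33], [0, 0, 0]],
  [[-0.1, 0, -0.1], [0, 0.3, 0]],
  [[0, 0, 0], [0, 0.35, 0]],
  [[0, 0, 0], [0, 0.35, 0]],
  [[0, 0, 0], [0, 0.35, 0]],
  [[0, 0, 0], [0, 0.27, 0]],
], claw=1)

```text
clock: 18.9
eef_pos: [0.5003, 0.3351, 0.2006]
tool_rot: [3.127, -0.006, 3.022]
force: [-0.1, 1.2, 0.6]
finger_gap: 1.005
```

```bash
python3 look.py w4; python3 - <<'E'
from h import *
plan([.638,.1225,.165],yawpose(np.pi+.653),n=6)
E
```

```text
[0.5003 0.3351 0.2006] [ 3.127 -0.006  3.022] [-0.12  1.24  0.62]
[624. 161.] 277 [0.5061 0.5902 0.0795] [49. 50. 51.] ((507.2270812988281, 594.6754150390625), (13.850570678710938, 12.563756942749023), 89.53329467773438)
now [0.5018 0.3339 0.1983] rv [ 0.017 -0.007 -0.775] rows 6
[[-0.269, -0.323, 0.048], [0.006, -0.002, -0.258]]
[[-0.225, -0.355, 0.049], [0.006, -0.002, -0.258]]
[[-0.177, -0.38, 0.051], [0.006, -0.002, -0.258]]
[[-0.127, -0.4, 0.052], [0.006, -0.002, -0.258]]
[[-0.074, -0.413, 0.053], [0.006, -0.002, -0.258]]
[[-0.02, -0.419, 0.054], [0.006, -0.002, -0.258]]
```

View pics/w4.png

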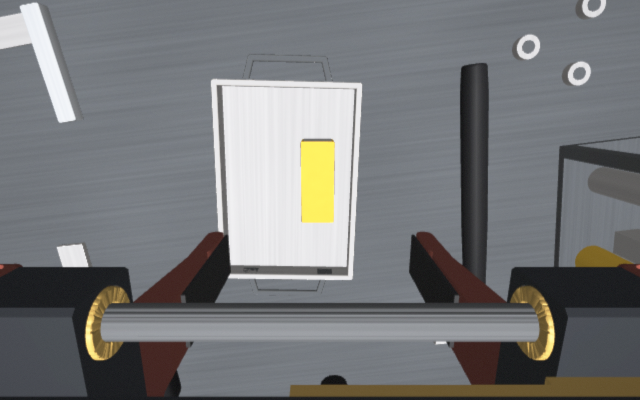

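Solid bar is flat in the tray at (318,181). On to the last yellow bar.

>>> apply_moves([
  [[-0.27, -0.32, 0], [0.01, 0, -0.26]],
  [[-0.22, -0.36, 0], [0.01, 0, -0.26]],
  [[-0.18, -0.38, 0.05], [0.01, 0, -0.26]],
  [[-0.13, -0.4, 0.05], [0, 0, -0.26]],
  [[-0.07, -0.41, 0.1], [0, 0, -0.26]],
  [[-0.02, -0.42, 0.1], [0, 0, -0.26]],
  [[0, 0, 0], [0, 0, 0]],
])

```text
clock: 19.82
eef_pos: [0.645, 0.1172, 0.1626]
tool_rot: [-3.137, -0.008, -2.458]
force: [-0.8, 0.3, 0.2]
finger_gap: 1.003
```

```bash
python3 - <<'E'
from h import *
plan([.638,.1225,.165],yawpose(np.pi+.653),n=1)
E
```

```text
now [0.645  0.1172 0.1626] rv [-0.005 -0.008  0.031] rows 1
[[0.021, 0.085, -0.024], [-0.009, -0.016, 0.062]]
```

>>> apply_moves([
  [[0.02, 0.08, 0], [-0.01, -0.01, 0.06]],
  [[0, 0, 0.4], [0, 0, 0]],
  [[0, 0, 0.4], [0, 0, 0]],
  [[0, 0, 0.1], [0, 0, 0]],
  [[0, 0, 0], [0, 0, 0]],
])

```text
clock: 20.45
eef_pos: [0.6362, 0.1287, 0.0755]
tool_rot: [-3.138, 0.005, -2.492]
force: [0.6, 0.2, 1.3]
finger_gap: 1.0
```

```bash
python3 - <<'E'
from h import *
plan([.638,.1225,.064],yawpose(np.pi+.653),n=1)
E
```

```text
now [0.6362 0.1287 0.0755] rv [-0.003  0.005 -0.003] rows 1
[[0.023, -0.06, 0.115], [-0.007, 0.01, -0.007]]
```

>>> apply_moves([
  [[0.02, -0.06, 0.11], [0, 0.01, 0]],
  [[0, 0, 0], [0, 0, 0]],
  [[0, 0, 0.02], [0, 0, 0]],
])

```text
clock: 20.82
eef_pos: [0.6404, 0.1232, 0.0666]
tool_rot: [-3.135, 0.006, -2.492]
force: [-0.0, 0.5, -0.1]
finger_gap: 0.999
```

```bash
python3 - <<'E'
from h import *
plan([.638,.1225,.064],yawpose(np.pi+.653),n=1)
E
```

```text
now [0.6404 0.1232 0.0666] rv [-0.007  0.006 -0.004] rows 1
[[0.023, 0.009, 0.026], [-0.013, 0.011, -0.007]]
```

>>> apply_moves([
  [[0.02, 0.01, 0.02], [0, 0, 0]],
  [[0, 0, 0], [0, 0, 0]],
  [[0, 0, 0], [0, 0, 0]],
  [[0, 0, 0], [0, 0, 0]],
  [[0, 0, 0.02], [0, 0, 0]],
  [[0, 0, 0], [0, 0, 0]],
  [[0, 0, 0], [0, 0, 0]],
], claw=-1)

```text
clock: 21.7
eef_pos: [0.6384, 0.1226, 0.0629]
tool_rot: [-3.135, 0.006, -2.493]
force: [1.1, 0.9, 0.4]
finger_gap: 0.359
```

>>> apply_moves([
  [[0, 0, -0.2], [0, 0, 0]],
  [[0, 0, -0.4], [0, 0, 0]],
  [[0, 0, -0.4], [0, 0, 0]],
  [[0, 0, -0.2], [0, 0, 0]],
  [[0, 0, 0], [0, 0, 0]],
  [[0, 0, 0], [0, 0, 0]],
])

```text
clock: 22.45
eef_pos: [0.6362, 0.1226, 0.1886]
tool_rot: [-3.136, 0.004, -2.493]
force: [0.1, -0.6, -2.7]
finger_gap: 0.359
```

```bash
python3 - <<'E'
from h import *
from rig import manip
manip.camera("wrist");print(manip.observe()["force"].round(2))
plan([.505,.27,.185],yawpose(np.pi-.138),n=6)
plan([.5,-.29,.185],yawpose(np.pi+.052),n=8)
E
```

```text
[ 0.43 -0.29 -2.62]
now [0.6362 0.1226 0.1886] rv [-0.004  0.006  0.787] rows 6
[[0.026, 0.328, 0.004], [-0.001, 0.002, 0.262]]
[[0.068, 0.322, 0.004], [-0.001, 0.002, 0.262]]
[[0.11, 0.31, 0.004], [-0.001, 0.002, 0.262]]
[[0.149, 0.293, 0.005], [-0.001, 0.002, 0.262]]
[[0.186, 0.271, 0.005], [-0.001, 0.002, 0.262]]
[[0.22, 0.244, 0.006], [-0.001, 0.002, 0.262]]
now [0.6362 0.1226 0.1886] rv [-0.004  0.006  0.597] rows 8
[[0.447, -0.308, 0.004], [-0.001, 0.001, 0.149]]
[[0.423, -0.341, 0.005], [-0.001, 0.001, 0.149]]
[[0.397, -0.371, 0.005], [-0.001, 0.001, 0.149]]
[[0.368, -0.4, 0.005], [-0.001, 0.001, 0.149]]
[[0.337, -0.426, 0.005], [-0.001, 0.001, 0.149]]
[[0.304, -0.45, 0.005], [-0.001, 0.001, 0.149]]
[[0.27, -0.471, 0.005], [-0.001, 0.001, 0.149]]
[[0.234, -0.49, 0.005], [-0.001, 0.001, 0.149]]
```

```bash
python3 - <<'E'
from h import *
f=np.load("w3.npz");P=cloud(f["d"],f["m"],f["w"]);p=f["p"].astype(int)
k=(p[...,0]>180)&(p[...,2]<120)&(P[...,2]>.025)&(P[...,2]<.045); k[:120]=0;k[230:]=0;k[:,:280]=0;k[:,350:]=0
q=P[k];print(len(q),q.mean(0),cv2.minAreaRect((q[:,:2]*1000).astype(np.float32)))
S=2;out=np.zeros((500,400,3),np.uint8)
ok=(f["d"]>0)&(P[...,2]<.06)&(P[...,0]>.4)&(P[...,0]<.649)&(P[...,1]<-.221)&(P[...,1]>-.419); ok[232:]=0
Q=P[ok];C=f["p"][ok]
for (x,y,z),c in zip(Q,C): cv2.circle(out,(int((-.22-y)*2000),int((.65-x)*2000)),2,tuple(int(v) for v in c[::-1]),-1)
for r in range(0,500,100): cv2.putText(out,f"{.65-r/2000:.2f}",(0,r+10),0,.4,(0,255,0))
for r in range(0,400,100): cv2.putText(out,f"{-.22-r/2000:.2f}",(r,495),0,.4,(0,255,0))
cv2.imwrite("pics/bintop.png",out)
E
```

```text
2687 [ 0.49588729 -0.34669088  0.0343735 ] ((497.0569763183594, -347.01324462890625), (30.929912567138672, 79.12242126464844), 81.48955535888672)
```

View pics/bintop.png

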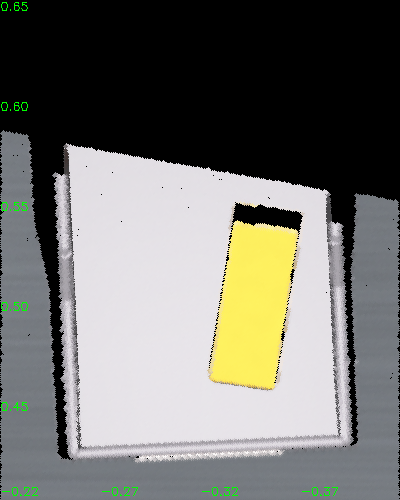

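```bash
python3 - <<'E'
from h import *
plan([.494,-.29,.188],yawpose(np.pi-.12),n=9)
E
```

```text
now [0.6362 0.1226 0.1886] rv [-0.004  0.006  0.769] rows 9
[[0.403, -0.27, 0.001], [-0.001, 0.001, 0.171]]
[[0.378, -0.303, 0.001], [-0.001, 0.001, 0.171]]
[[0.351, -0.334, 0.001], [-0.001, 0.001, 0.171]]
[[0.321, -0.363, 0.001], [-0.001, 0.001, 0.171]]
[[0.289, -0.389, 0.001], [-0.001, 0.001, 0.171]]
[[0.255, -0.412, 0.001], [-0.001, 0.001, 0.171]]
[[0.219, -0.433, 0.001], [-0.001, 0.001, 0.171]]
[[0.181, -0.45, 0.001], [-0.001, 0.001, 0.171]]
[[0.142, -0.464, 0.001], [-0.001, 0.001, 0.171]]
```

>>> apply_moves([
  [[0.3, -0.2, -0.02], [0, 0, 0.17]],
  [[0.38, -0.3, -0.02], [0, 0, 0.17]],
  [[0.35, -0.33, -0.02], [0, 0, 0.17]],
  [[0.32, -0.36, -0.02], [0, 0, 0.17]],
  [[0.29, -0.39, -0.02], [0, 0, 0.17]],
  [[0.26, -0.41, -0.02], [0, 0, 0.17]],
  [[0.22, -0.43, -0.02], [0, 0, 0.17]],
  [[0.18, -0.45, -0.02], [0, 0, 0.17]],
])

```text
clock: 23.5
eef_pos: [0.5031, -0.2364, 0.1918]
tool_rot: [3.14, -0.013, 3.096]
force: [0.9, -0.6, -2.6]
finger_gap: 0.363
```

```bash
python3 - <<'E'
from h import *
plan([.494,-.29,.185],yawpose(np.pi-.12),n=2)
E
```

```text
now [ 0.5031 -0.2364  0.1918] rv [ 0.001 -0.013  0.074] rows 2
[[0.033, -0.27, 0.034], [0.001, -0.013, 0.074]]
[[0.023, -0.271, 0.034], [0.001, -0.013, 0.074]]
```

>>> apply_moves([
  [[0.04, -0.27, 0], [0, -0.02, 0.08]],
  [[0, -0.1, 0], [0, -0.2, 0.06]],
  [[0, 0, 0], [0, -0.34, 0]],
  [[0, 0, 0], [0, -0.34, 0]],
  [[0, 0, 0], [0, -0.34, 0]],
  [[0, 0, 0], [0, -0.25, 0]],
  [[0, 0, 0], [0, 0, 0]],
])

```text
clock: 24.38
eef_pos: [0.4906, -0.2762, 0.1767]
tool_rot: [3.128, 0.733, 3.004]
force: [-0.3, 1.0, -1.5]
finger_gap: 0.358
```

```bash
python3 - <<'E'
from h import *
from rig import manip
print(manip.observe()["qpos"].round(2))
plan([.494,-.29,.09],yawpose(np.pi-.12,.72),n=4)
E
```

```text
[-0.87 -0.61  2.05  0.52  1.18 -2.38]
now [ 0.4906 -0.2762  0.1767] rv [ 0.002  0.013 -0.013] rows 4
[[0.135, -0.035, 0.169], [0.001, 0.007, -0.006]]
[[0.135, -0.035, 0.17], [0.001, 0.007, -0.006]]
[[0.134, -0.034, 0.17], [0.001, 0.007, -0.006]]
[[0.134, -0.034, 0.171], [0.001, 0.007, -0.006]]
```

>>> apply_moves([
  [[0.14, -0.06, 0.17], [0, 0, 0]],
  [[0.14, -0.05, 0.17], [0, 0, 0]],
  [[0.14, -0.04, 0.17], [0, 0, 0]],
  [[0.14, -0.03, 0.17], [0, 0, 0]],
  [[0, 0, 0], [0, 0, 0]],
])

```text
clock: 25.0
eef_pos: [0.4935, -0.2943, 0.0808]
tool_rot: [3.126, 0.723, 3.007]
force: [-0.3, -0.2, -3.0]
finger_gap: 0.361
```

```bash
python3 - <<'E'
from h import *
from rig import manip
print(manip.observe()["qpos"].round(2))
plan([.494,-.29,.066],yawpose(np.pi-.12,.72),n=2)
p,d=manip.camera("side"); cv2.imwrite("pics/s7.png",cv2.resize(p[220:340,270:430,::-1],None,fx=5,fy=5))
E
```

```text
[-0.9  -0.51  2.14  0.58  1.03 -2.52]
now [ 0.4935 -0.2943  0.0808] rv [ 0.006  0.003 -0.011] rows 2
[[0.049, 0.021, 0.055], [0.006, 0.003, -0.011]]
[[0.049, 0.021, 0.055], [0.006, 0.003, -0.011]]
```

View pics/s7.png

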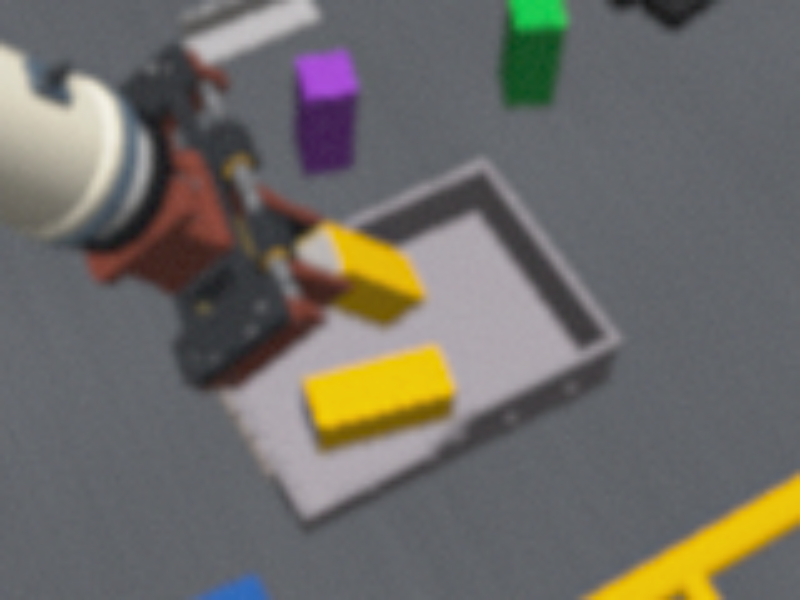

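>>> apply_moves([
  [[0.09, 0.02, 0.02], [0, 0, 0]],
  [[0.06, 0.01, 0.05], [0, 0, 0]],
  [[0, 0, 0], [0, 0, 0]],
])

```text
clock: 25.42
eef_pos: [0.4886, -0.2911, 0.0688]
tool_rot: [3.13, 0.727, 3.011]
force: [0.8, 0.5, -2.7]
finger_gap: 0.354
```

>>> apply_moves([
  [[0.05, 0, 0.03], [0, 0, 0]],
  [[0.03, 0, 0.03], [0, 0, 0]],
  [[0, 0, 0], [0, 0, 0]],
])

```text
clock: 25.8
eef_pos: [0.4872, -0.2915, 0.0607]
tool_rot: [3.133, 0.73, 3.013]
force: [-0.0, 0.5, -2.2]
finger_gap: 0.362
```

>>> apply_moves([
  [[0.02, 0, 0.02], [0, 0, 0]],
  [[0, 0, 0], [0, 0, 0]],
])

```text
clock: 26.05
eef_pos: [0.4881, -0.2922, 0.0606]
tool_rot: [3.136, 0.734, 3.014]
force: [0.6, 0.4, -2.1]
finger_gap: 0.36
```

>>> apply_moves([
  [[0.03, 0, 0.02], [0, 0, 0]],
  [[0, 0, 0], [0, 0, 0]],
])

```text
clock: 26.3
eef_pos: [0.4886, -0.2929, 0.0602]
tool_rot: [3.138, 0.739, 3.016]
force: [0.6, 0.6, -1.5]
finger_gap: 0.361
```

>>> apply_moves([
  [[0.02, 0, 0.02], [0, 0, 0]],
  [[0, 0, 0], [0, 0, 0]],
  [[0, 0, 0], [0, 0, 0]],
  [[0, 0, 0], [0, 0, 0]],
  [[0, 0, 0], [0, 0, 0]],
], claw=0)

```text
clock: 26.92
eef_pos: [0.4881, -0.2931, 0.0562]
tool_rot: [3.138, 0.737, 3.015]
force: [0.3, -0.2, -0.5]
finger_gap: 0.501
```

```bash
python3 - <<'E'
from h import *
from rig import manip
p,d=manip.camera("side"); cv2.imwrite("pics/s8.png",cv2.resize(p[220:340,270:430,::-1],None,fx=5,fy=5))
E
```

```text
(no output)
```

View pics/s8.png

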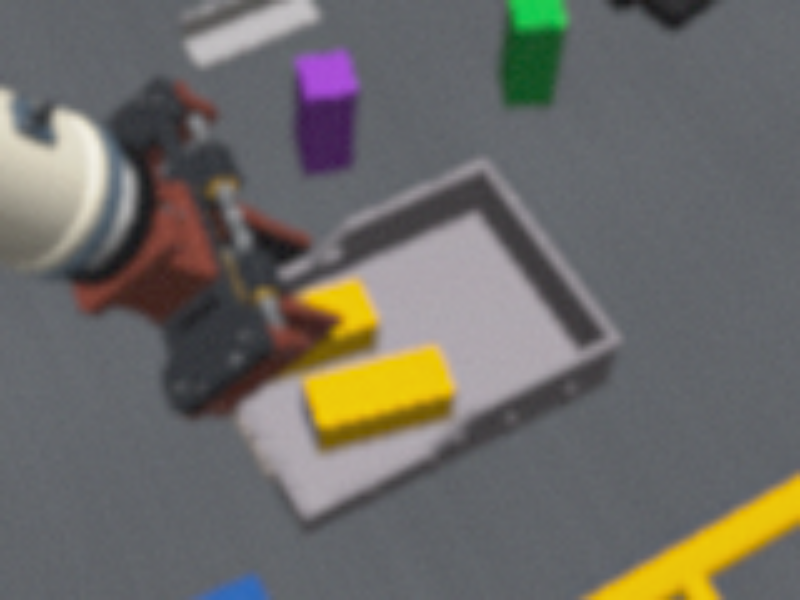

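>>> apply_moves([
  [[-0.2, 0, -0.22], [0, 0, 0]],
  [[-0.3, 0, -0.33], [0, 0, 0]],
  [[-0.3, 0, -0.33], [0, 0, 0]],
  [[-0.1, 0, -0.1], [0, 0.3, 0]],
  [[0, 0, 0], [0, 0.35, 0]],
  [[0, 0, 0], [0, 0.35, 0]],
  [[0, 0, 0], [0, 0.35, 0]],
  [[0, 0, 0], [0, 0.1, 0]],
])

```text
clock: 27.98
eef_pos: [0.488, -0.2944, 0.1938]
tool_rot: [3.141, -0.008, 3.011]
force: [-0.3, -0.0, -0.3]
finger_gap: 0.499
```

```bash
python3 look.py w5; python3 - <<'E'
from h import *
f=np.load("w5.npz");P=cloud(f["d"],f["m"],f["w"]);p=f["p"].astype(int)
k=((p[...,0]>150)&(p[...,2]<130)&(p[...,1]>120)&(f["d"]>0)&(P[...,0]>.42)&(P[...,0]<.6)&(P[...,1]<-.24)&(P[...,1]>-.39)).astype(np.uint8)
n,l,s,c=cv2.connectedComponentsWithStats(k)
for i in range(1,n):
    if s[i,4]>200:
        q=P[l==i]; q=q[q[:,2]>.028]; A=np.c_[q[:,:2]-q[:,:2].mean(0),np.ones(len(q))]; print(c[i].round(),q.mean(0).round(4),np.linalg.lstsq(A,q[:,2],rcond=None)[0].round(3),cv2.minAreaRect((q[:,:2]*1000).astype(np.float32)))
E
```

```text
[ 0.488  -0.2944  0.1938] [ 3.141 -0.008  3.011] [-0.29 -0.02 -0.28]
[29. 30.] 937 [ 0.3378 -0.4918  0.0782] [ 45.  77. 127.] ((340.8012390136719, -496.92822265625), (23.733720779418945, 50.99673080444336), 46.27907943725586)
[473. 246.] 1481 [ 0.5511 -0.1717  0.0789] [198. 109. 227.] ((552.4706420898438, -170.678955078125), (33.05461883544922, 32.331180572509766), 75.44924926757812)
[322. 170.] [ 0.4769 -0.2915  0.0344] [0.002 0.    0.034] ((478.23687744140625, -291.6516418457031), (30.848276138305664, 79.53019714355469), 84.40928649902344)
[268. 195.] [ 0.4942 -0.3453  0.0349] [-0.006  0.113  0.035] ((497.9461669921875, -341.2582092285156), (42.15150833129883, 79.43247985839844), 81.39981842041016)
[206. 327.] [ 0.4608 -0.3144  0.3015] [0.116 1.264 0.302] ((462.0873107910156, -314.7407531738281), (1.775874137878418, 14.714476585388184), 81.83802032470703)
```

View pics/w5.png

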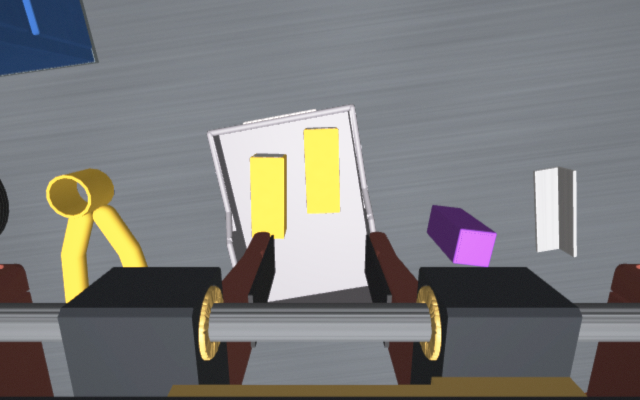

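```bash
python3 - <<'E'
from h import *
from rig import manip
p,d=manip.camera("scene"); cv2.imwrite("pics/cend.png",p[:,:,::-1])
i=manip.camera_info("scene");P=cloud(d,i["mtx"],i["world_to_cam"]);q=P[(d>0)&(p[...,0]>180)&(p[...,2]<110)&(p[...,1]>130)&(abs(P[...,0]-.5)<.08)&(abs(P[...,1]-.32)<.07)]
print(len(q),q.mean(0).round(3),q[:,2].max().round(3))
f=np.load("scene0.npz"); dd=abs(f["p"].astype(int)-p).max(2)>50
cv2.imwrite("pics/diff.png",(dd*255).astype(np.uint8))
E
```

```text
227 [0.505 0.337 0.034] 0.041
```

View pics/cend.png

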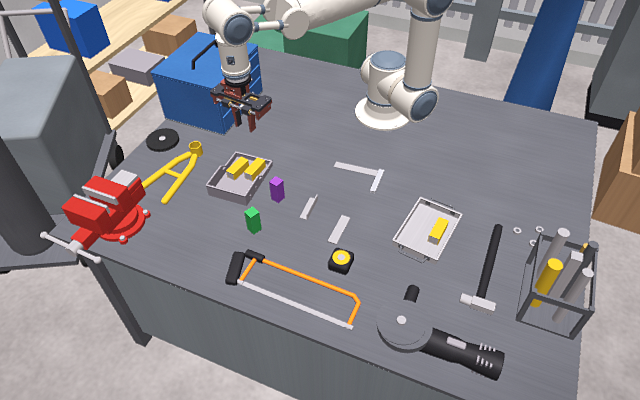

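View pics/diff.png

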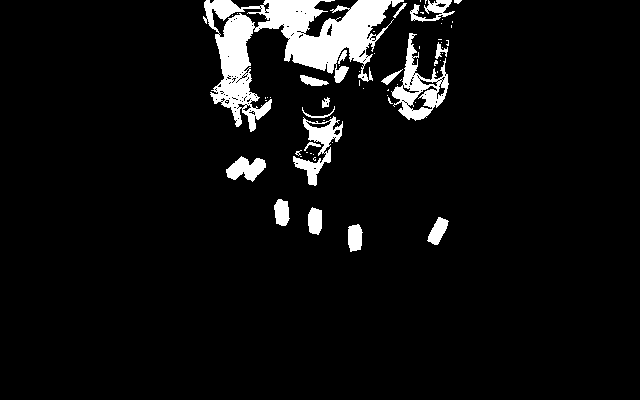

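Only the bars and the arm changed; two bars lie in the bin (237,168 and 256,170) and one in the tray (438,231).

```bash
python3 -c "
from rig import manip
print(manip.job_done())"
```

```text
the job is handed in; nothing more can be done
None
```

All three yellow bars are sorted, and I handed the job in at about 28 s of the 67 s allowed. `job_done()` gives no verdict, so I don't have the official result.

| Bar (start position) | Weight read when lifted | Judged | Now lying in |
|---|---|---|---|
| Middle | about 2.2–2.7 N | hollow | grey plastic bin |
| Left | about 2.6–2.7 N | hollow | grey plastic bin |
| Right | about 6.2–7.2 N | solid | steel tray |

I lowered each bar tilted about 40–47° until its foot was on or just reaching the floor. I then opened the jaws slightly so it rolled onto its long side.

**Final checks:**
- **Lying flat:** The last bar's top face is level and 34 mm above the table. The first bar in the bin and the one in the tray also measured about 34 mm, which fits lying flat on the floor.
- **Clear of each other:** The two bars in the bin do not touch.
- **Nothing else moved:** Comparing the start and end pictures from the scene camera shows changes only at the bars and the arm.
- **One odd reading:** In the last wrist picture, a height fit on the first bin bar sloped sideways. I put that down to its side face and a gripper finger being in the pixels used. I relied on the clean earlier reading and did not measure it again.

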